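Close the loaded test fixture and start the test

ROBOT

A 6-joint arm with a two-finger parallel gripper is mounted at the origin on the work surface. World frame = base frame: x ahead of the robot, y to its left, z up, the work surface at z = 0. Lengths are in mm, angles in rad, forces in N, time in s.
With the tool pointing down it reaches from about 325 to 925 mm from the base axis. Payload 3.1 kg.
Tool frame: the origin (TCP) lies at the very end of the fingers, on their centre line; the grasp point (between the pads) lies 19 mm behind it (grasp_offset is the distance from the TCP to the grasp point, in mm); z points along the fingers, y is the direction in which the jaws open and shut (so a half turn about z gives the same grasp; the last joint's range is limited). The gripper opens to 85 mm and grips with 20 to 120 N. Pads are 22 mm wide; open, the fingers measure 114 mm over their backs; the gripper's body (76 mm by 85 mm) begins 54 mm behind the grasp point. The pads swing forward as they close: fully open they stand 13 mm farther back than shut.
Start: joints at [1.107, 0.217, 1.613, -0, 1.311, -0.112], TCP at [215.35, 586.74, 231.3] pointing down, gripper open.
Joint ranges: [-2.75, 2.75], [-0.78, 2.1], [0.31, 2.55], [-1.13, 4.27], [0.13, 2.63], [-2.58, 2.58]. Speed limits (rad/s): [2.79, 2.79, 3.14, 3.14, 3.14, 3.14].

INTERFACE

Orientations are given as a 3x3 rotation matrix whose columns are the frame's x, y, z axes.
In Python, from workcell import reach, servo_line, movej, release, clamp, dwell, solve_ik, get_state, camera, camera_info, MotionError, job_done, grasp_offset gives the robot as it stands. The module is installed in compiled form; this text tells all that it offers. Calls block until the motion is done:
- reach(position, orientation): joint-space move of the TCP to a pose.
- servo_line(position, frame=None, vel=150, until_force=None): straight line of the TCP; frame=None keeps the orientation; vel is the mean speed in mm/s. With until_force (N) it stops when the force on the tool has changed by that much, and returns True; else False.
- movej(angles): joint-space move.
- release() and clamp(grasp_force=None): open the fingers fully, or close them until they stop; grasp_force is the grip in N (None keeps the last).
- dwell(seconds).
- solve_ik(position, orientation): joint angles nearest the present ones, or None.
- get_state(): the state.
- camera(name): name is "side" or "top"; returns the picture (400x640x3 uint8, blue, green, red); there is no depth.
- camera_info(name): a dict with "intrinsics" (3x3 intrinsics, pixels), "R" (3x3) and "t" (3): a world point X has camera coordinates R X + t. Camera axes: x right, y down, z forward; pixel columns grow to the right and rows downward; lengths in mm; the calibration is good to about 2 mm. A picture is of the moment at which its call begins. camera_info takes no time and is no camera call.
A pose or a line that the arm cannot do raises MotionError and nothing moves.
- job_done(): hands the job in, once; it reports no verdict.
The state is a dict: "time_s": time; "qpos": joint angles; "joint_velocities": joint speeds; "tau": joint torques, N m; "position": TCP position; "eef_rot": TCP orientation; "contact_force": force on the tool from outside, world axes, zero at the start; "wrist_torque": the same for the moment, N m; "width": finger opening in mm.
Only numpy, scipy, OpenCV 4.12 (cv2) and the standard library are available. Lean on these libraries where they do the work, as an engineer would, in place of code of your own. Each camera call takes 0.05 s, during which the arm holds its last target.

TASK

The circuit board in the open tray of the black test fixture is ready to be tested. With your fingertips, fold the clear hold-down cover all the way down over the board, then push the tray fully home into the fixture, then press the green start button and let it go. Nothing has to be picked up: keep off the red stop button, and leave the board in its nest and everything else on the bench where it is.

Things in the scene. Friction and masses are not known exactly. Their poses are not given: they have to be found in the camera images.
- fixture: black drawer-type test fixture, a fixed box 280 deep, 240 wide, 120 mm high. Origin: middle of its front face at bench level; x runs into the box (the way the tray is pushed home), y to the left seen from the robot, z up. The buttons stand on its top near the front edge; a console with red displays (220 wide, up to 180 mm above the bench) stands on top from 188 mm behind the front face.
- tray (a joint): how far the tray has been pushed in, m: 0 = fully out (as at the start), 0.14 = fully home, with its front panel against the housing. It slides along the fixture's x axis with about 3 N of friction, stays where it is left and stops hard at either end.
- tray_front (a point): point on the outer face of the tray's black front panel, in the middle of its width, 90 mm above the bench; axes as the fixture's, it moves with the tray. The panel is 236 wide, 12 thick and reaches from 18 to 118 mm above the bench. A steel bar handle, 100 mm long, sticks out some 40 mm from the panel 42 mm above the bench (top of the bar below 50 mm).
- nest (a point): middle of the board's nest, on the top face of the tray plate (55 mm above the bench), 72 mm behind tray_front along the fixture's x; axes as the fixture's. The nest is four white corner locators 9 mm high.
- cover (a joint): angle of the hold-down cover, rad: 0 = shut, lying level over the board; about 1.57 = standing upright; grows as it opens, at most 1.85. A stiff hinge (about 0.12 N m) holds it wherever it is left; it stops hard at 0.
- cover_hinge (a point): point on the cover's hinge axis, in the middle of its length, 88 mm above the bench and 62 mm to the left (+y of the fixture) of the nest's middle. The axis runs along the fixture's x. Open, the cover stands up from here; shut, it lies level from here to the right (-y of the fixture), its top face 91 mm above the bench.
- cover_edge (a point): middle of the cover's free edge, 116 mm from the hinge axis; moves with the cover. The cover is a clear plate in an aluminium frame, 92 mm along the hinge, 6 mm thick (centred on the axis), with a yellow strip along the free edge and four black pusher pins 25 mm long on its underside (the side facing the board).
- board: green circuit board, 84 x 76 x 3.5 mm with silver heat sinks and a yellow transformer (20.5 mm high in all), lying loose in the nest. Origin: middle of its underside.
- start (a joint): green start button, travel in m: 0 = up, 0.006 = fully down (5 N; a spring brings it back). It counts as pressed from 0.004.
- start_top (a point): middle of the top face of the green start button (28 mm across), which is pressed straight down. It is on top of the fixture, 45 mm behind its front face and 75 mm to the right of its middle. Up, this face is 142 mm above the bench.
- stop (a joint): red stop button, travel in m, like the green one, 45 mm behind the front face and 75 mm to the left of the middle: leave it alone.
- pen: black marker pen with a red cap, 138 mm long, 12 mm thick, lying crosswise on top of the fixture between the buttons and the console. Origin: underside, near its middle.
- esd_tray: black open tray 150 x 120 x 30 mm to the right of the fixture's drawer. Origin: middle of its underside.
- spare_board: a second circuit board of the same kind, waiting in the black open tray. Origin: middle of its underside.
- screwdriver: screwdriver, 170 mm long, lying on the bench right of the fixture. Origin near its middle.
- tape: roll of blue tape, 100 mm across, 19 mm high, lying flat on the bench left of the fixture. Origin: middle of its underside.
- spray: white bottle with a blue cap, 60 mm across, 150 mm high, on the right of the bench. Origin: middle of its underside.
- bin: green parts bin, 160 x 110 x 75 mm, on the left of the bench. Origin: middle of its underside.
Mind the look-alikes: they are no part of the job. What is shaped like the board but orange, pink or purple is not meant.

How it is judged (in metres and radians):
On the way, in this order (a step that is already met when the one before it is completed fails the run):
1. the cover is folded shut over the board (value of joint cover below 0.06 rad), for 0.1 s.
2. the tray is pushed home with the cover still shut (value of joint tray above 0.136 m and value of joint cover below 0.06 rad), for 0.1 s.
3. the green start button is pressed (all of step 2 and value of joint start above 0.004 m), for 0.05 s.
At the end, for the whole second after the job is handed in: The tray is home (within 4 mm), the cover is shut (within 0.06 rad), the start button has been pressed and is up again, the stop button is up, and the board lies flat and at rest in its nest (within 6 mm) (all of step 2 and value of joint each of start, stop below 0.002 m and distance between board and nest below 0.006 m and angle between board's own z axis and vertical below 0.1 rad and linear speed of board below 0.02 m/s); the robot touches nothing.
It fails at once if the tray is pushed more than halfway in while the cover still stands up (it would strike the housing) (value of joint tray above 0.07 m and value of joint cover above 0.25 rad).
It fails at once if the board is lifted or pushed out of its nest in the tray (8 mm) (distance between board and nest above 0.008 m).
It fails at once if the start button is pressed before the tray is home under its shut cover (value of joint start above 0.003 m and (value of joint tray below 0.134 m or value of joint cover above 0.08 rad)).
It fails at once if the red stop button is pressed (value of joint stop above 0.003 m).
It fails at once if the pen or another thing standing or lying about is picked up, knocked off or shoved (more than 25 mm) (distance of any of esd_tray, screwdriver, tape, spray, bin, spare_board, pen from where it was at the start of the episode above 0.025 m).
It also fails if it takes over 58 s, if anything falls off the work surface, if the arm or the gripper's body presses on something with over 40 N, if the wrist force passes 120 N, or if a joint passes its speed limit or range.

## Working session

There is one attempt and no reset: what is moved stays moved. The work goes in short steps, each a Python script; the robot and the scene stay as the last script left them, time stands still between calls to the robot, and variables do not carry over. Pictures are saved under pics/ and viewed, and the job is handed in when it is done.

```bash
mkdir -p pics
python3 - <<'E'
from workcell import *
import cv2
for n in("side","top"):
    cv2.imwrite(f"pics/{n}0.png",camera(n)); i=camera_info(n); print(n,i)
s=get_state(); print(s['time_s'],s['position'],s['eef_rot'],s['width'],grasp_offset)
E
```

```text
side {'intrinsics': array([[439.08776088,   0.        , 312.83264638],
       [  0.        , 439.08776088, 201.38139574],
       [  0.        ,   0.        ,   1.        ]]), 'R': array([[-0.99477811, -0.10193672, -0.0050415 ],
       [-0.05609919,  0.58738939, -0.80735778],
       [ 0.08526073, -0.80285902, -0.59004067]]), 't': array([ 497.82489264,  109.77159353, 1595.9146574 ])}
top {'intrinsics': array([[488.74594194,   0.        , 320.78012203],
       [  0.        , 488.74594194, 202.08226468],
       [  0.        ,   0.        ,   1.        ]]), 'R': array([[ 0.0020076 , -0.99999345, -0.00301068],
       [-0.99496511, -0.00169581, -0.10020757],
       [ 0.10020181,  0.0031967 , -0.994962  ]]), 't': array([ -12.20105982,  505.50685352, 1602.95291981])}
0.1 [214.99379329 586.06265617 230.08157532] [[-9.38751189e-01  3.44594224e-01 -1.01247189e-03]
 [ 3.44595603e-01  9.38749170e-01 -1.96609064e-03]
 [ 2.72953671e-04 -2.19456329e-03 -9.99997555e-01]] 85.54362941235163 18.700000000000003
```

View pics/side0.png

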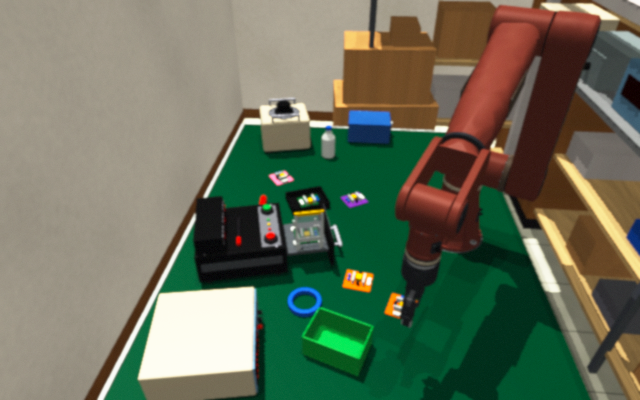

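View pics/top0.png

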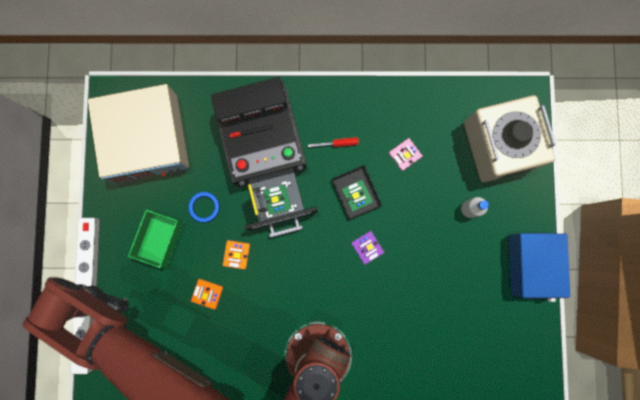

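The fixture is top-centre-left in the top view: red stop button near (242,165), green start button near (288,153), yellow cover strip near (252,202). The cover stands up on the left. Next I'll zoom in and take measurements.

```bash
cat > h.py <<'E'
import numpy as np, cv2
from workcell import *
def ray(n,px):
    i=camera_info(n); R=np.array(i['R']); t=np.array(i['t'])
    d=R.T@np.linalg.inv(i['intrinsics'])@np.array([px[0],px[1],1.]); return -R.T@t,d
def onz(n,px,z):
    c,d=ray(n,px); return c+d*(z-c[2])/d[2]
def proj(n,X):
    i=camera_info(n); p=i['intrinsics']@(i['R']@np.array(X,float)+i['t']); return p[:2]/p[2]
def tri(pt,ps):
    (c1,d1),(c2,d2)=ray('top',pt),ray('side',ps)
    A=np.stack([d1,-d2],1); s=np.linalg.lstsq(A,c2-c1,rcond=None)[0]
    a,b=c1+d1*s[0],c2+d2*s[1]; return (a+b)/2,np.linalg.norm(a-b)
def blobs(img,name,lo,hi,box,mn=8):
    x0,y0,x1,y1=box; h=cv2.cvtColor(img,cv2.COLOR_BGR2HSV); m=cv2.inRange(h,np.array(lo),np.array(hi))
    k=np.zeros_like(m);k[y0:y1,x0:x1]=m[y0:y1,x0:x1]
    n,l,st,c=cv2.connectedComponentsWithStats(k)
    for j in range(1,n):
        if st[j,4]>=mn: print(name,st[j],c[j].round(1))
E
python3 - <<'E'
from h import *
t=cv2.imread('pics/top0.png'); s=cv2.imread('pics/side0.png')
cv2.imwrite('pics/t0z.png',cv2.resize(t[70:250,200:330],None,fx=4.3,fy=3.3*4.3/4.3,interpolation=cv2.INTER_CUBIC))
cv2.imwrite('pics/s0z.png',cv2.resize(s[180:290,185:350],None,fx=4.8,fy=4.8,interpolation=cv2.INTER_CUBIC))
bt=(205,70,330,250); bs=(185,180,350,290)
for n,i,b in(('top',t,bt),('side',s,bs)):
    blobs(i,n+' green',(60,150,90),(80,255,255),b)
    blobs(i,n+' red',(0,150,90),(8,255,255),b)
    blobs(i,n+' red2',(172,150,90),(180,255,255),b)
    blobs(i,n+' yel',(20,120,110),(34,255,255),b)
E
```

```text
top green [ 251   77   79  173 5035] [310.6 165. ]
top green [225  78  11  10  37] [230.2  82.4]
top green [240  78  14   6  38] [246.9  80.6]
top green [284 148   8   9  56] [287.5 152. ]
top green [214 165   6   5  10] [216.7 167. ]
top green [205 170  18  16  69] [212.7 178. ]
top green [219 184   7   3   9] [221.3 184.6]
top green [266 191   2   8  10] [266.4 194.9]
top green [231 195   6   4   9] [233.4 196.9]
top green [233 196  14   9  31] [240.2 200.2]
top green [222 201   9   5  10] [225.8 203.2]
top green [229 204   6   4  11] [231.7 205.7]
top green [227 211   5   4   8] [229.4 212.5]
top green [234 210   8   5  13] [237.3 212.3]
top green [229 216   4   5   8] [230.4 218.1]
top green [237 216   4   4   8] [238.1 217.9]
top green [230 220   7   6  18] [233.2 222.5]
top green [230 226   5   6  10] [232.6 228.6]
top green [242 238  11   4  18] [247.4 239.3]
top red [229 132  12   6  52] [234.6 134.4]
top red [237 160   9   9  68] [241.1 164. ]
top yel [248 184  10  31 107] [252.5 198.9]
top yel [271 196   8   7  40] [274.4 199. ]
side green [ 210  180   84   44 1172] [243.6 193. ]
side green [263 203   8   7  44] [266.6 206.5]
side green [328 217   8   8  15] [330.8 221.5]
side green [185 229  16  61 547] [190.  265.8]
side green [342 239   3   8   9] [342.8 242.7]
side green [340 263   7   7  19] [343. 266.]
side green [256 269  90  21 776] [310.4 281.9]
side red [259 195   8  10  61] [262.5 199.7]
side red [266 232   9   8  54] [270.1 235.7]
side red [235 236   7  10  54] [238.  240.4]
side yel [307 197   6   6  28] [309.5 199.5]
side yel [293 209  32   8 150] [308.5 212.3]
side yel [305 231   4   5  16] [306.5 233. ]
```

View pics/t0z.png

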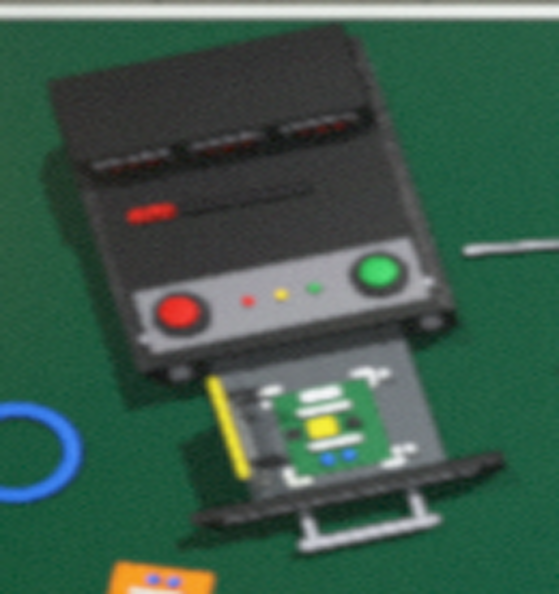

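View pics/s0z.png

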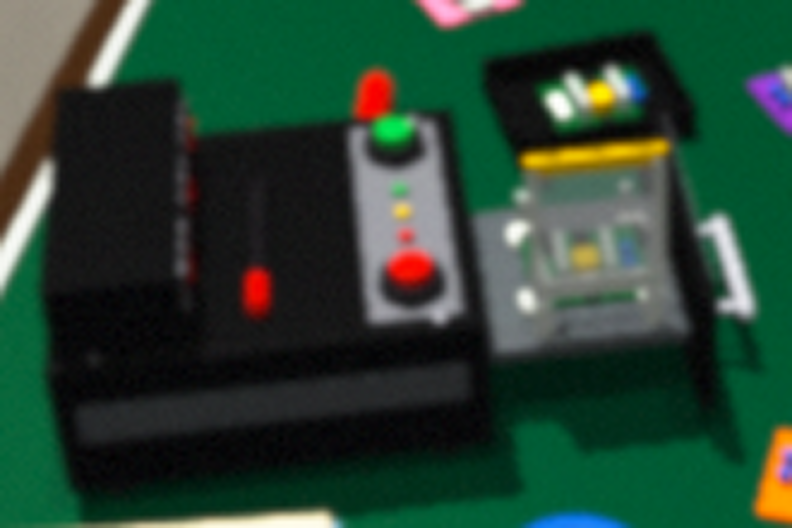

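The zoomed top view shows the tray fully out with the board in its nest. The cover stands up at the left, with its yellow edge running from about (248,184) to (258,214). Both buttons are clear, and the pen lies behind them.

Run:
```python
from h import *
g=onz('top',(287.5,152.),142); r=onz('top',(241.1,164.),142)
gs=onz('side',(266.6,206.5),142); rs=onz('side',(270.1,235.7),142)
print(g,r,np.linalg.norm(g-r)); print(gs,rs,np.linalg.norm(gs-rs))
print(tri((287.5,152),(266.6,206.5)),tri((241.1,164),(270.1,235.7)))
yl=tri((252.5,198.9),(308.5,212.3));print('yellow',yl)
for G,Rr in((g,r),(gs,rs),((g+gs)/2,(r+rs)/2)):
    v=(Rr-G)[:2]; v/=np.linalg.norm(v); ey=v; ex=np.array([v[1],-v[0]])
    m=((G+Rr)/2)[:2]; O=m-45*ex
    yaw=np.arctan2(ex[1],ex[0]); print('O',O,'yaw',np.degrees(yaw))
    f=lambda x,y,z:np.r_[O+x*ex+y*ey,z]
    print('yellow in fix', ex@(yl[0][:2]-O), ey@(yl[0][:2]-O), yl[0][2])
    # handle
# gripper check: project TCP
print(proj('top',get_state()['position']),proj('side',get_state()['position']))
t=cv2.imread('pics/top0.png')
# handle bar ends, board
for p in((271,234),(300,229)): 
    w=onz('top',p,46)[:2]; print('handle',ex@(w-O),ey@(w-O))
w=onz('top',(275,199),75)[:2]; print('transf',ex@(w-O),ey@(w-O))
for p in((246,229),(316,210)):
    w=onz('top',p,118)[:2]; print('panel',ex@(w-O),ey@(w-O))
```

```text
[650.88948126  92.66918356 142.        ] [612.693691   237.03083944 142.        ] 149.32918696956824
[646.9381849   99.60032245 142.        ] [607.83841317 247.96093252 142.        ] 153.42640832649096
(array([650.20772944,  92.86994802, 137.10894352]), np.float64(3.312216660739949)) (array([612.14908688, 238.22108238, 133.74589388]), np.float64(4.003124933638964))
yellow (array([495.28816314, 191.42906209, 199.01825934]), np.float64(3.8406072024944886))
O [588.28853997 153.33979975] yaw 14.819955894304774
yellow in fix -80.16409359702557 60.61006594478562 199.01825933713934
O [583.8740988  162.31265566] yaw 14.764330853177405
yellow in fix -78.24088920269364 50.73062564052308 199.01825933713934
O [586.08123878 157.82651217] yaw 14.791766984125315
yellow in fix -79.20524031188928 55.66905652021288 199.01825933713934
[111.45215024 295.65427859] [409.99863906 312.98683586]
handle -183.23999925899764 41.51058743652375
handle -191.4526728048893 -54.2700662225129
transf -78.70007892036833 -1.1878078754179857
panel -152.65755510753948 106.66192616231844
panel -150.48767375351633 -120.00199012616442
```

```bash
cat >> h.py <<'E'
O=np.array([588.3,153.3]); YAW=np.radians(14.8)
ex=np.array([np.cos(YAW),np.sin(YAW)]); ey=np.array([-ex[1],ex[0]])
def W(x,y,z): return np.r_[O+x*ex+y*ey,z]
def F(p): p=np.array(p); return np.r_[ex@(p[:2]-O),ey@(p[:2]-O),p[2]].round(1)
def Rdown(s):
    y=np.r_[s*ex,0]; z=np.array([0,0,-1.]); return np.stack([np.cross(y,z),y,z],1)
def st(m=''):
    s=get_state(); print(m,round(s['time_s'],2),F(s['position']),np.round(s['contact_force'],1))
E
python3 - <<'E'
from h import *
for s in(1,-1):
    for p in(W(-80,116,260),W(-80,116,186),W(-80,-40,91),W(-200,0,80),W(-20,0,80),W(45,-75,136)):
        q=solve_ik(p,Rdown(s)); print(s,None if q is None else np.round(q,2))
E
```

```text
1 [ 0.34  0.01  1.78 -0.    1.35  0.08]
1 [ 0.34  0.08  1.86 -0.    1.2   0.08]
1 [ 0.05  0.18  1.94 -0.    1.02 -0.21]
1 [ 0.08 -0.06  2.22 -0.    0.98 -0.18]
1 [ 0.14  0.31  1.81 -0.    1.02 -0.12]
1 [ 0.03  0.37  1.6  -0.    1.16 -0.22]
-1 None
-1 None
-1 None
-1 None
-1 None
-1 None
```

Run:
```python
from h import *
R=Rdown(1)
clamp(); 
reach(W(-80,125,260),R); st('above')
servo_line(W(-80,125,186)); st('low')
t=camera('top'); s=camera('side')
cv2.imwrite('pics/t1.png',cv2.resize(t[70:250,150:330],None,fx=3.3,fy=3.3,interpolation=cv2.INTER_CUBIC))
cv2.imwrite('pics/s1.png',cv2.resize(s[150:300,185:400],None,fx=3.7,fy=3.7,interpolation=cv2.INTER_CUBIC))
```

```text
above 2.43 [-80.2 125.9 259.9] [ 0.1 -0.3  0.1]
low 3.08 [-79.6 125.5 186.4] [-0.7 -0.2 -0.2]
```

View pics/t1.png

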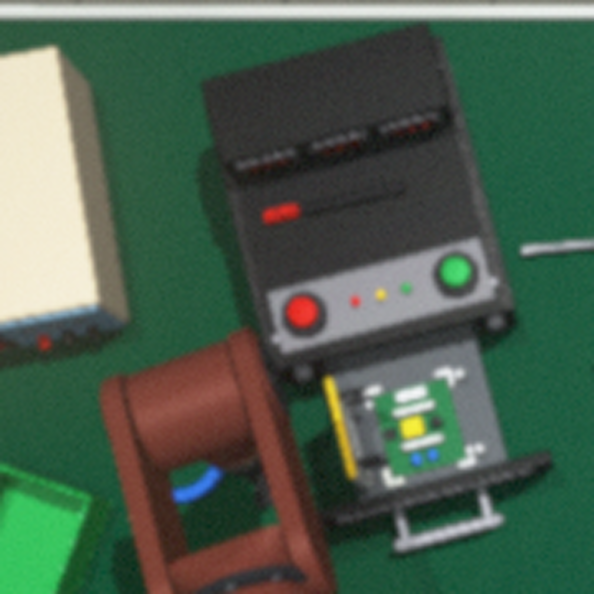

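View pics/s1.png

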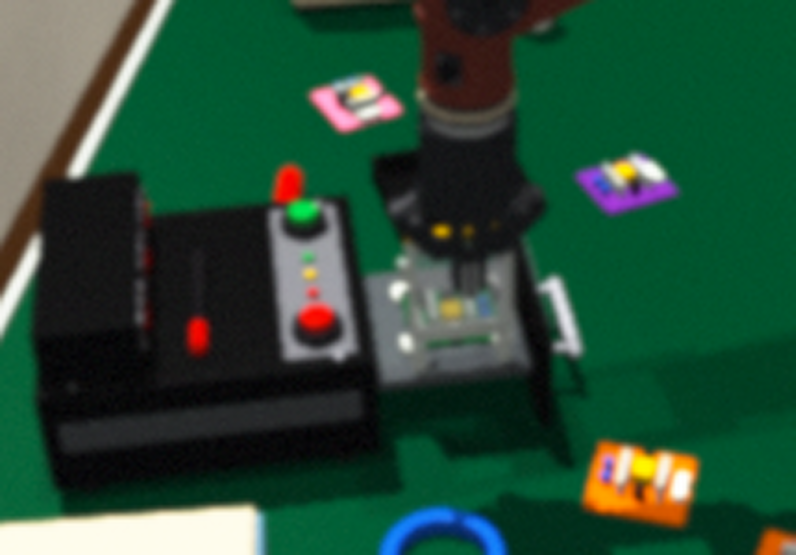

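The gripper is shut, aligned with the fixture and clear of the cover on its left. Next I'll fold the cover along the arc.

Run:
```python
from h import *
r=98; a=11
def tcp(th): return W(-80,62-r*np.cos(th)+3*np.sin(th)+a,88+r*np.sin(th)+3*np.cos(th))
servo_line(tcp(1.75),vel=120)
for th in np.arange(1.55,0.1,-0.16):
    servo_line(tcp(th),vel=90); st(round(th,2))
p=tcp(0.0);p[2]=82
print(servo_line(p,vel=40,until_force=9)); st('down')
dwell(.15); st('held')
q=np.array(get_state()['position']); q[2]=200; servo_line(q,vel=200); st('up')
servo_line(W(-215,60,220),vel=300)
t=camera('top'); s=camera('side')
cv2.imwrite('pics/t2.png',cv2.resize(t[70:250,150:330],None,fx=3.3,fy=3.3,interpolation=cv2.INTER_CUBIC))
cv2.imwrite('pics/s2.png',cv2.resize(s[150:300,185:400],None,fx=3.7,fy=3.7,interpolation=cv2.INTER_CUBIC))
```

```text
1.55 3.96 [-79.9  73.8 186.2] [-1.1 -0.1  0.2]
1.39 4.28 [-80.1  57.9 184.8] [-0.1  1.  -0.8]
1.23 4.61 [-80.1  42.6 181.1] [-0.  -0.5  0.2]
1.07 4.93 [-80.3  27.9 175. ] [-0.  -1.3 -0.4]
0.91 5.26 [-80.4  14.6 166.6] [-0.1  0.7 -0.1]
0.75 5.58 [-80.6   2.9 156.2] [-0.   0.  -0.5]
0.59 5.91 [-80.7  -7.1 144.1] [ 0.1 -0.2 -0.1]
0.43 6.23 [-80.7 -15.  130.6] [ 0.7  0.2 -0.5]
0.27 6.56 [-80.7 -20.7 116.2] [0.6 0.8 0.4]
0.11 6.88 [-80.6 -24.  101.1] [ 0.1  0.8 -0. ]
True
down 7.27 [-78.2 -24.9  90.5] [0.2 0.6 5.8]
held 7.42 [-78.2 -24.9  90.5] [ 1.6 -0.   6.3]
up 8.12 [-79.5 -24.7 198.4] [ 0.7  0.5 -0.4]
```

View pics/t2.png

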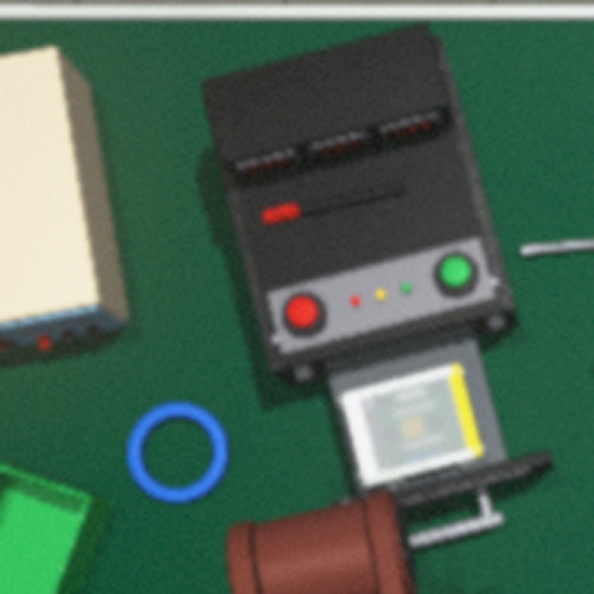

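View pics/s2.png

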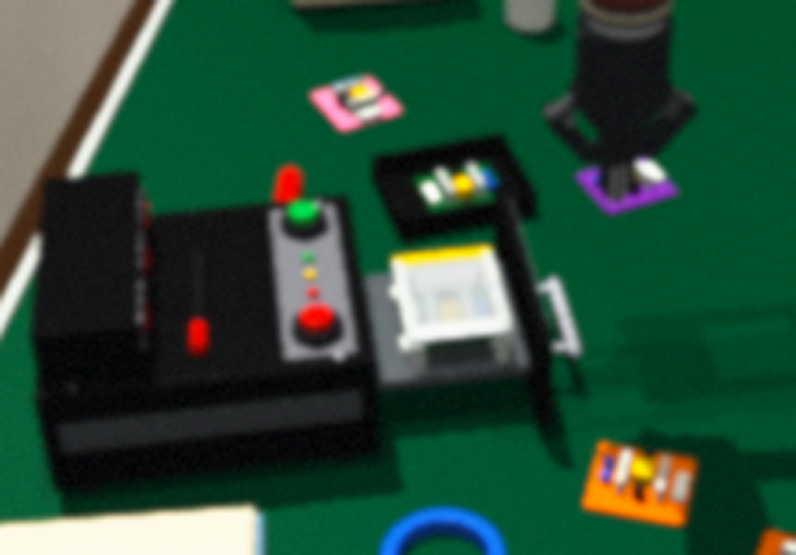

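The cover is folded down flat over the board, with the yellow strip now on the right. Contact came at z≈90.5 mm, which matches the shut height of 91 mm. Now I'll push the tray.

Run:
```python
from h import *
servo_line(W(-215,0,200),vel=250)
servo_line(W(-215,0,85),vel=150); st('ready')
print(servo_line(W(-150,0,85),vel=60,until_force=2)); st('contact')
n=0
x=F(get_state()['position'])[0]
for i in range(8):
    hit=servo_line(W(-5,0,85),vel=60,until_force=18); st(hit)
    if not hit or F(get_state()['position'])[0]>-45: break
dwell(.15); st('held')
```

```text
ready 10.22 [-2.14e+02  1.00e-01  8.59e+01] [ 0.9 -0.2  0.7]
True
contact 11.02 [-1.65e+02 -1.00e-01  8.49e+01] [-0.   0.3  0.3]
True 13.1 [-26.9   0.1  84. ] [-0.1 -0.2  0. ]
held 13.25 [-28.8   0.6  82.7] [ 0.3  1.3 -0.2]
```

Run:
```python
from h import *
print(servo_line(W(-10,0,85),vel=40,until_force=25)); st('again')
dwell(.1); st()
servo_line(W(-80,0,85),vel=150); servo_line(W(-80,0,230),vel=250)
servo_line(W(-200,0,230),vel=250)
t=camera('top'); s=camera('side')
cv2.imwrite('pics/t3.png',cv2.resize(t[70:250,150:330],None,fx=3.3,fy=3.3,interpolation=cv2.INTER_CUBIC))
cv2.imwrite('pics/s3.png',cv2.resize(s[150:300,185:400],None,fx=3.7,fy=3.7,interpolation=cv2.INTER_CUBIC))
```

```text
True
again 13.62 [-27.9   1.   81.6] [-0.  -0.4  0.1]
 13.72 [-28.2   1.1  81.1] [ 0.1 -0.5  0.3]
```

View pics/t3.png

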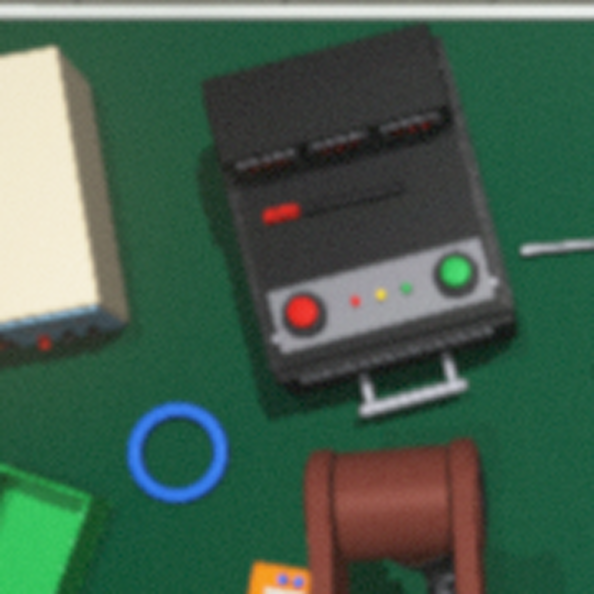

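View pics/s3.png

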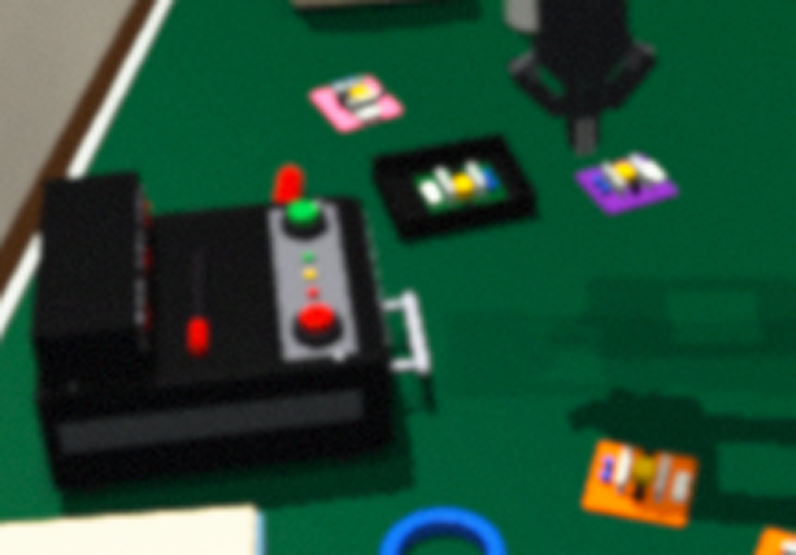

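The tray looks home: the panel is against the housing and the handle sits close in. I'll measure the handle travel from the bar ends before and after the push.

Run:
```python
from h import *
for a,b in (((396,548),(360,411)),((502,520),(466,385))):
    w=[F(onz('top',(150+p[0]/3.3,70+p[1]/3.3),46)) for p in(a,b)]; print(w,w[1]-w[0])
    
t=camera('top');st()
b=(230,130,330,250)
hs=cv2.cvtColor(t,cv2.COLOR_BGR2HSV)
for n in('pics/top0.png',None):
    im=cv2.imread(n) if n else t
    m=cv2.inRange(cv2.cvtColor(im,cv2.COLOR_BGR2HSV),(0,0,125),(180,50,255))
    k=np.zeros_like(m); 
    y0,y1=(224,245) if n else (183,203)
    k[y0:y1,255:310]=m[y0:y1,255:310]
    ys,xs=np.nonzero(k); P=np.array([F(onz('top',p,46)) for p in zip(xs,ys)])
    print(n,len(P),P[:,:2].mean(0),P[:,0].min(),np.percentile(P[:,0],[5,25,50]),P[:,1].min(),P[:,1].max())
```

```text
[array([-189.9,   51.3,   46. ]), array([-48.3,  52.8,  46. ])] [141.6   1.5   0. ]
[array([-189.7,  -57.2,   46. ]), array([-49.9, -56.1,  46. ])] [139.8   1.1   0. ]
 15.72 [-1.989e+02 -1.000e-01  2.299e+02] [-0.4  1.   0.4]
pics/top0.png 144 [-183.90138889    0.82291667] -191.8 [-191.17  -188.325 -184.75 ] -54.9 51.2
None 144 [-43.825        1.37361111] -52.2 [-51.385 -48.325 -44.95 ] -55.9 52.7
```

The handle travelled 140.1 mm, so the tray is home. Now I'll press start.

Run:
```python
from h import *
servo_line(W(45,-75,220),vel=250)
servo_line(W(45,-75,152),vel=120); st('above')
hit=servo_line(W(45,-75,133),vel=25,until_force=14); st(hit)
dwell(.2); st('held')
p=np.array(get_state()['position']);p[2]=220; servo_line(p,vel=150); 
servo_line(W(-150,-75,260),vel=300); dwell(.2); st('off')
t=camera('top'); s=camera('side')
cv2.imwrite('pics/t4.png',cv2.resize(t[70:250,150:330],None,fx=3.3,fy=3.3,interpolation=cv2.INTER_CUBIC))
cv2.imwrite('pics/s4.png',cv2.resize(s[150:300,185:400],None,fx=3.7,fy=3.7,interpolation=cv2.INTER_CUBIC))
```

```text
above 17.62 [ 45.3 -75.  152.6] [-0.5 -0.1  0.9]
True 18.35 [ 45.5 -75.1 136.5] [-1.3  0.1  5.3]
held 18.55 [ 45.5 -75.1 136.2] [-0.8  0.3  4.6]
off 20.28 [-149.2  -75.   259.3] [-0.5 -0.4  0.3]
```

View pics/t4.png

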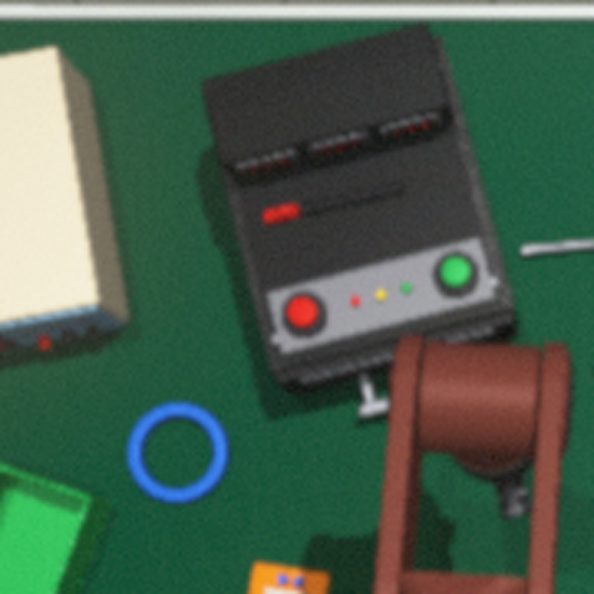

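View pics/s4.png

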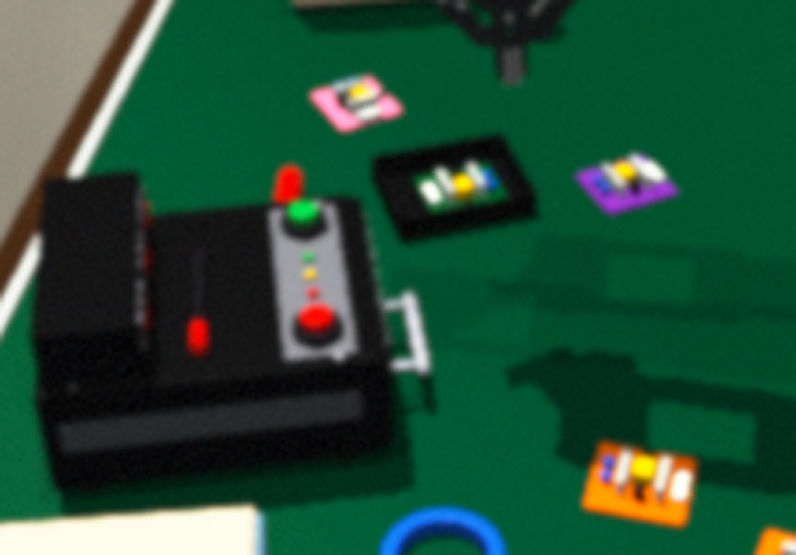

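Run:
```python
from h import *
job_done(); st()
```

```text
the job is handed in; nothing more can be done
the job is handed in; nothing more can be done
```

I folded the cover shut, pushed the tray home, pressed the green button and let it go, then handed the job in at about 20 s. `job_done()` gives no verdict, so these are my own last checks:

- **Cover:** the fingertips met firm resistance at about 90.5 mm, against the expected 91 mm for a shut cover. The pictures showed it lying level over the board.
- **Tray:** the handle bar moved 140.1 mm between the before and after top views, which is the full 140 mm travel. The panel sits against the housing.
- **Start button:** the tip stopped at 136.2 mm, about 5.8 mm below the button's up position and past the 4 mm needed. It looks up again in the last pictures.
- **Other things:** the stop button was never touched. The pen and the other bench items in view look unmoved, and the arm ended clear of everything.

**Not confirmed:**
- Once the tray was in, the cover and board were out of sight, so their final state is inferred from the last view before pushing.
- The force reading after each push of the tray was close to zero. I relied on the measured handle travel instead.

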